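# Recover the screwdriver dropped into a machine housing

## Task

A screwdriver has been dropped into the low metal housing and is longer than the opening in the cover, so it will not come out flat. Take it by the handle, tilt it and draw it out through the opening handle first, then finish holding it roughly level in the gripper, all of it at least 5 cm above the cover; do not put it down. Leave the bearing, the shaft collar, the loupe and the lens where they stand.

Things in the scene. Friction and masses are not known exactly. Their poses are not given: they have to be found in the camera images.
- housing: low grey sheet-metal box with bare aluminium cover, fixed, 240 (its x) x 160 (y) x 38 mm high; all sheet 4 mm thick (floor top 4, cover underside 34, cover top 38 mm above the worktop). Origin: centre of its underside; x points away from the robot, turned up to 0.6 rad. Terminal blocks inside, tops at 18 mm, stand only under the two side rims, clear of the opening
- opening (a point): centre of the rectangular opening in the cover, at the height of the cover's top face, axes as the housing's: 112 mm along the housing's x, 124 mm along its y; it lies 25 mm toward -x from the housing's centre
- driver_mid (a point): middle of the screwdriver's length, on its axis, 6.5 mm above its underside (it lies on the housing's floor, both ends under the cover). 178 mm long; y runs along it to the handle's end (toward the robot). Hexagonal handle 15 mm wide, 13 high, from y = -11 to 80 mm, then a cap; 4 mm steel blade from there to y = -89. 20 to 45 g, balance point about y = +33 mm
- driver_tip (a point): tip of the screwdriver's blade, 89 mm from driver_mid along its -y
- driver_end (a point): outer end of the screwdriver's handle, 89 mm from driver_mid along its +y
- ball_bearing: ball bearing ring, 26 mm across, 8 mm high, lying loose on the far part of the cover; origin at the centre of its underside; to be left alone
- collar: black shaft collar ring, 26 mm across, 10 mm high, lying loose on the far part of the cover; origin at the centre of its underside; to be left alone
- magnifier: black loupe, 37 mm across, 40 mm high, standing loose on the thin mat to the left of the housing; origin at the centre of its underside; to be left alone
- lens: black lens barrel, 38 mm across, 58 mm high, standing loose on the worktop to the right of the housing, near the front edge; origin at the centre of its underside; to be left alone

How it is judged:
By the outcome, as a careful person would: the job done as asked, in the order asked, and still so for the second after the job is handed in, while the arm keeps its last pose, push and grip.
It also fails if it takes over 32 s, if anything falls off the work surface, if the arm or the gripper's body presses on something with over 40 N, if the wrist force passes 120 N, or if a joint passes its speed limit or range.

## Robot

A 6-joint arm with a two-finger parallel gripper is mounted at the origin on a cart in front of the work surface, level with it; the furniture and walls round the work are solid. World frame = base frame: x ahead of the robot, y to its left, z up, the work surface at z = 0. Lengths are in mm, angles in rad, forces in N, time in s.
With the tool pointing down it reaches from about 350 to 850 mm from the base axis. Payload 8.1 kg.
Tool frame: the origin (TCP) lies midway between the tips of the shut fingers; the grasp point (between the pads) lies 19 mm behind it; z points along the fingers, y is the line along which they close (so a half turn about z gives the same grasp; the last joint's range is limited). The gripper opens to 93 mm and grips with 3 to 60 N. Pads are 15 mm wide; open, the fingers measure 128 mm over their backs; the gripper's body (75 mm by 188 mm) begins 65 mm behind the grasp point.
Start: joints at [1.227, 0.13, 1.488, -0, 1.523, -0.085], TCP at [153.53, 580.029, 218.635] pointing down, gripper open.
Joint ranges: [-2.96, 2.96], [-0.89, 2.26], [0.02, 2.5], [-1.34, 4.48], [0, 2.73], [-2.66, 2.66]. Speed limits (rad/s): [2.39, 2.39, 2.79, 3.14, 3.14, 3.14].

## Interface

Orientations are given as a rotation vector (axis times angle).
In Python, from station import env gives the robot as it stands.
- The arm moves only by the tool jog_arm, never from a script. Its argument "commands" is text: rows parted by semicolons, each of 7 numbers parted by spaces: the shift along the tool's x, y, z in cm, then the turn, a rotation vector about the tool's x, y, z in degrees, then the opening, from -1 (shut) to 1 (fully open), so that 0 is half open. In form: dx dy dz rx ry rz fingers; .... A call has exactly 10 rows; each row shifts and turns the commanded pose from where the row before left it, along the tool's axes as they then stand; what a row does not reach is not made up. A row lasts 1/10 s, in which the tool goes at most 50 mm and 8.59 degrees, less where a joint would pass 70% of its speed; a pose out of reach is approached as far as the arm can. A call with a gripper value outside its range is refused whole. The fingers move at their own pace and stop on an object; "squeeze" is the grip in N (left out, the last holds). Time passes only in rows, so rows that do not move let the fingers close, or fill a call up. It gives the time, the measured TCP pose, the force, the opening and the grip force at its end, in the units of the state.
- env.get_state(): the state, without advancing time (a new reading comes with each control period).
- env.get_image(name): name is "scene" or "top" or "wrist"; returns the picture (384x512x3 uint8, blue, green, red); there is no depth.
- env.camera_model(name): a dict with "intrinsics" (3x3 intrinsics, pixels), "camera_from_world" (4x4, takes a point from world to camera coordinates); the wrist camera has in their place "tool_from_camera" (4x4, takes a point from camera to tool coordinates, whose origin is the TCP and whose axes are the flange's). Camera axes: x right, y down, z forward; pixel columns grow to the right and rows downward; lengths in mm; the calibration is good to about 2 mm. A picture is of the moment at which its call begins: read the wrist's pose just before it. camera_model takes no time and is no camera call.
- env.sign_off(): hands the job in; it is judged then, once.
The state is a dict: "time_s": time; "joints": joint angles; "joint_vel": joint speeds; "joint_torque": joint torques, N m; "ee_pos": TCP position; "tcp_rot": TCP orientation; "force": force on the tool from outside, world axes, zero at the start; "wrist_torque": the same for the moment, N m; "grip_width": finger opening in mm; "finger_force": force on a finger pad.
Only numpy, scipy, OpenCV 4.12 (cv2) and the standard library are available. Lean on these libraries where they do the work, as an engineer would, in place of code of your own. Each camera call takes 0.05 s, during which the arm holds its last target. There are 200 camera calls.

## Working session

There is one attempt and no reset: what is moved stays moved. The work goes in short steps, Python scripts to look and compute and a tool call to move; the robot and the scene stay as the last step left them, time stands still between calls to the robot, and variables do not carry over. Pictures are saved under pics/ and viewed, at most 10 in all, crops included, and the job is handed in when it is done.

Besides the shell and the picture viewer there is one more tool, called after "Emit:" as name(argument=value, ...), one argument or row to a line, values as JSON. jog_arm: Moves the arm, as the interface text tells. Its arguments: {"type":"object","properties":{"commands":{"type":"string"},"squeeze":{"type":"number"}},"required":["commands"]}

```bash
mkdir -p pics; ls
cat > h.py <<'E'
import numpy as np, cv2
from scipy.spatial.transform import Rotation as R
from station import env
def cam(name):
    m=env.camera_model(name); K=np.array(m["intrinsics"])
    if name=="wrist":
        s=env.get_state(); T=np.eye(4); T[:3,:3]=R.from_rotvec(s["tcp_rot"]).as_matrix(); T[:3,3]=s["ee_pos"]
        return K, T@np.array(m["tool_from_camera"])
    return K, np.linalg.inv(np.array(m["camera_from_world"]))
def ray(K,W,u,v):
    d=W[:3,:3]@np.linalg.inv(K)@np.array([u,v,1.]); return W[:3,3],d/np.linalg.norm(d)
def onz(K,W,u,v,z):
    o,d=ray(K,W,u,v); return o+d*(z-o[2])/d[2]
def tri(r1,r2):
    A=sum(np.eye(3)-np.outer(d,d) for o,d in (r1,r2)); b=sum((np.eye(3)-np.outer(d,d))@o for o,d in (r1,r2))
    return np.linalg.solve(A,b)
E
python3 - <<'E'
from h import *
s=env.get_state(); print(s)
a=env.get_image("scene");b=env.get_image("top")
cv2.imwrite("pics/s0.png",a);cv2.imwrite("pics/t0.png",b)
for n in("scene","top"): 
    K,W=cam(n);print(K.round(1).tolist(),W.round(2).tolist())
print(env.camera_model("wrist"))
E
```

```text
pics
{'time_s': 0.0, 'joints': array([ 1.22660780e+00,  1.31171222e-01,  1.48927349e+00,  7.34863631e-06,
        1.52302244e+00, -8.54081883e-02]), 'joint_vel': array([ 0.00020462,  0.00259   , -0.00063211, -0.00023712,  0.00101161,
       -0.0003237 ]), 'joint_torque': array([-2.18042594e-03, -5.59831131e+01, -4.91763425e+01,  7.67257274e-02,
        3.50305438e-02, -1.79870635e-04]), 'ee_pos': array([153.32536343, 579.47974319, 217.58463968]), 'tcp_rot': array([-4.05305834e-01, -3.11492664e+00,  2.87396679e-03]), 'force': array([-0.2044827 , -0.67893006,  0.01720289]), 'wrist_torque': array([ 0.00912516, -0.04711056,  0.00975101]), 'finger_force': 0.0, 'grip_width': 93.14562199114019}
[[475.1, 0.0, 253.8], [0.0, 475.1, 186.4], [0.0, 0.0, 1.0]] [[0.84, -0.38, 0.39, 57.27], [-0.54, -0.58, 0.61, -390.02], [-0.01, -0.72, -0.69, 892.83], [0.0, 0.0, 0.0, 1.0]]
[[427.3, 0.0, 260.4], [0.0, 427.3, 189.1], [0.0, 0.0, 1.0]] [[-0.02, -1.0, 0.07, 464.07], [-1.0, 0.02, 0.02, 312.73], [-0.02, -0.07, -1.0, 915.92], [0.0, 0.0, 0.0, 1.0]]
{'intrinsics': array([[268.67131335,   0.        , 253.97355666],
       [  0.        , 268.67131335, 189.46982299],
       [  0.        ,   0.        ,   1.        ]]), 'tool_from_camera': array([[ 1.90036460e-04, -9.62386733e-01, -2.71683162e-01,
         7.52050062e+01],
       [ 9.99999462e-01,  4.59821973e-04, -9.29355383e-04,
        -7.16664656e-03],
       [ 1.01932518e-03, -2.71682839e-01,  9.62386303e-01,
        -1.67388631e+02],
       [ 0.00000000e+00,  0.00000000e+00,  0.00000000e+00,
         1.00000000e+00]])}
```

View pics/s0.png

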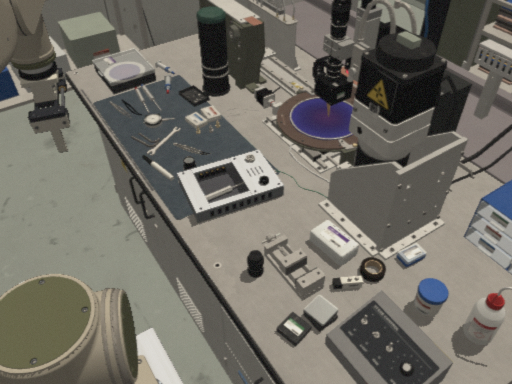

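View pics/t0.png

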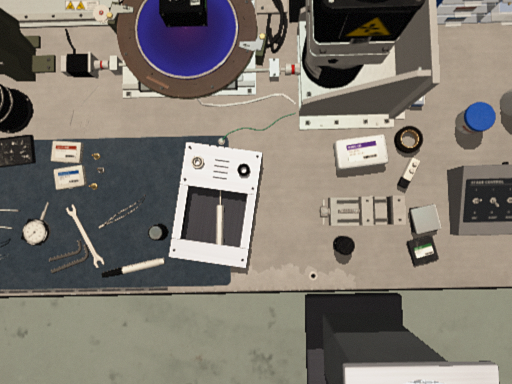

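The housing is at about (217,203) in the top view. The driver is inside the opening, with its handle near (220,225), its blade going up to (220,190) and the handle end toward the robot. The loupe is at (157,232), the lens at (343,246), and the bearing and collar at (197,162) and (243,170).

Run:
```python
from h import *
b=cv2.imread("pics/t0.png")
K,W=cam("top")
m=cv2.inRange(cv2.cvtColor(b,cv2.COLOR_BGR2GRAY),205,255); m[:,:160]=0;m[:,275:]=0;m[:130]=0;m[285:]=0
cs,h=cv2.findContours(m,cv2.RETR_CCOMP,cv2.CHAIN_APPROX_NONE)
for c,hh in zip(cs,h[0]):
    if cv2.contourArea(c)>300:
        r=cv2.minAreaRect(c);p=cv2.boxPoints(r);print(hh[3]);print(r,[onz(K,W,*q,38)[:2].round(0).tolist() for q in p], onz(K,W,*r[0],38).round(1))
for n,u,v,z in(("handle",220,235,10),("blade",221,195,10),("loupe",157,232,40),("lens",343,244,58)): print(n,onz(K,W,u,v,z).round(0))
cv2.imwrite("pics/t0c.png",cv2.resize(b[130:280,150:270],None,fx=4,fy=4,interpolation=cv2.INTER_CUBIC))
```

```text
-1
((215.12998962402344, 204.0900115966797), (77.49889373779297, 116.672607421875), 8.130102157592773) [[389.0, 517.0], [627.0, 481.0], [600.0, 322.0], [364.0, 360.0]] [493.7 419.8  38. ]
6
((213.19998168945312, 216.10000610351562), (63.2153434753418, 56.9928092956543), 8.130102157592773) [[422.0, 497.0], [538.0, 480.0], [516.0, 351.0], [401.0, 369.0]] [469.1 424.1  38. ]
handle [429. 414.  10.]
blade [514. 410.  10.]
loupe [439. 540.  40.]
lens [408. 164.  58.]
```

View pics/t0c.png

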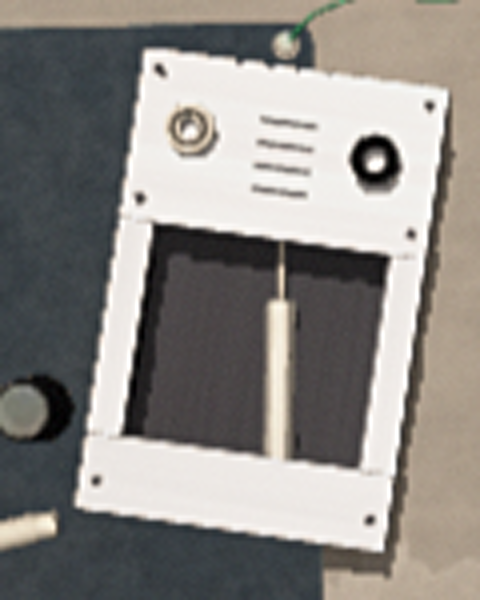

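Emit:
jog_arm(
  commands="-4 -1.1 0 0 0 0 -0.2; -4 -1.1 0 0 0 0 -0.2; -4 -1.1 0 0 0 0 -0.2; -4 -1.1 0 0 0 0 -0.2; -4 -1.1 0 0 0 0 -0.2; -4 -1.1 0 0 0 0 -0.2; -4 -1.1 0 0 0 0 -0.2; -4 -1 0 0 0 0 -0.2; 0 0 0 0 0 -6.5 -0.2; 0 0 0 0 0 -6.5 -0.2",
  squeeze=25,
)

```text
time_s: 1.1
ee_pos: [441.7, 412.7, 217.8]
tcp_rot: [-0.047, -3.14, 0.001]
force: [-0.0, -0.3, -0.1]
grip_width: 37.4
finger_force: 0.0
```

Emit:
jog_arm(
  commands="0 0 0 0 0 0 -0.2; 0 0 0 0 0 0 -0.2; 0 0 0 0 0 0 -0.2; 0 0 0 0 0 0 -0.2; 0 0 0 0 0 0 -0.2; 0 0 0 0 0 0 -0.2; 0 0 0 0 0 0 -0.2; 0 0 0 0 0 0 -0.2; 0 0 0 0 0 0 -0.2; 0 0 0 0 0 0 -0.2",
)

```text
time_s: 2.1
ee_pos: [440.6, 414.0, 218.7]
tcp_rot: [0.05, 3.141, 0.0]
force: [0.0, 0.7, 0.4]
grip_width: 37.4
finger_force: 0.0
```

Run:
```python
from h import *
K,W=cam("wrist"); a=env.get_image("wrist"); cv2.imwrite("pics/w1.png",a); np.savez("w1.npz",K=K,W=W)
s=env.get_state(); print(s["ee_pos"],R.from_rotvec(s["tcp_rot"]).as_matrix().round(3),s["joints"].round(3))
```

```text
[440.61509645 414.038239   218.64605499] [[-0.999  0.032 -0.   ]
 [ 0.032  0.999  0.   ]
 [ 0.     0.    -1.   ]] [ 0.669  0.143  1.475  0.     1.524 -0.869]
```

View pics/w1.png

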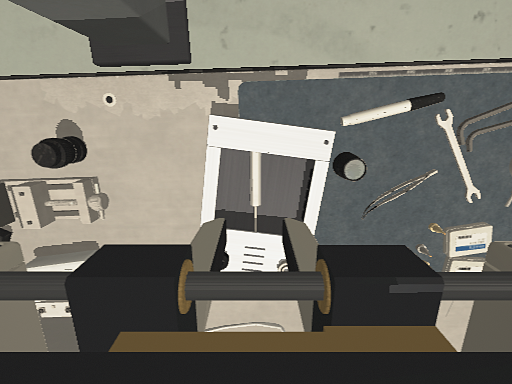

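The wrist view shows the handle from (255,152) at the front rim to the blade junction at about (256,206). The blade runs on to (256,230). The opening corners are near (219,147), (332,158) and (216,212).

Run:
```python
from h import *
def handle(img,x0,x1,y0,y1,flip):
    g=cv2.cvtColor(img,cv2.COLOR_BGR2GRAY).astype(int)
    out=[]
    for v in range(y0,y1):
        r=g[v,x0:x1]; i=np.where(r>135)[0]
        if len(i): out.append((v,x0+i.mean(),len(i)))
    return out
t=cv2.imread("pics/t0.png");w=cv2.imread("pics/w1.png")
ht=handle(t,210,231,186,252,0);hw=handle(w,240,272,140,236,0)
print([(v,round(u,1),n) for v,u,n in ht][::3]);print([(v,round(u,1),n) for v,u,n in hw][::3])
```

```text
[(186, np.float64(220.0), 21), (189, np.float64(223.5), 14), (197, np.float64(220.0), 1), (200, np.float64(220.0), 1), (203, np.float64(220.0), 1), (206, np.float64(219.0), 5), (209, np.float64(219.0), 5), (212, np.float64(219.0), 5), (215, np.float64(219.0), 5), (218, np.float64(219.0), 5), (221, np.float64(219.0), 5), (224, np.float64(219.0), 5), (227, np.float64(219.0), 5), (230, np.float64(219.0), 5), (233, np.float64(218.5), 6), (236, np.float64(218.5), 6), (239, np.float64(218.5), 6), (242, np.float64(218.5), 6), (245, np.float64(218.0), 17), (248, np.float64(220.0), 21), (251, np.float64(220.0), 21)]
[(140, np.float64(255.5), 32), (143, np.float64(255.5), 32), (146, np.float64(255.5), 32), (149, np.float64(255.5), 32), (152, np.float64(261.2), 19), (155, np.float64(255.5), 10), (158, np.float64(255.5), 10), (161, np.float64(255.5), 10), (164, np.float64(255.5), 10), (167, np.float64(255.5), 10), (170, np.float64(255.5), 10), (173, np.float64(255.5), 10), (176, np.float64(255.5), 10), (179, np.float64(255.5), 10), (182, np.float64(255.5), 10), (185, np.float64(255.5), 10), (188, np.float64(255.4), 10), (191, np.float64(255.0), 11), (194, np.float64(255.5), 10), (197, np.float64(255.5), 10), (200, np.float64(255.5), 10), (203, np.float64(255.5), 10), (206, np.float64(255.0), 3), (209, np.float64(255.0), 3), (212, np.float64(255.0), 3), (215, np.float64(255.0), 3), (219, np.float64(255.0), 1), (222, np.float64(255.0), 1), (225, np.float64(255.0), 1), (228, np.float64(255.0), 1), (231, np.float64(243.0), 7), (234, np.float64(255.5), 32)]
```

Run:
```python
from h import *
d=np.load("w1.npz");K,W=d["K"],d["W"];Kt,Wt=cam("top")
P=lambda a,b:tri(ray(Kt,Wt,*a),ray(K,W,*b)).round(1)
print("junction",P((219.6,204.5),(255.5,205.2)))
print("rim@handle",P((219.6,244),(255.5,152.3)), "loupe top?")
for z in(10.5,15):
  print(z,[onz(K,W,255.7,v,z).round(1).tolist() for v in(155,205.2)],[onz(Kt,Wt,219.6,v,z).round(1).tolist() for v in(243,204.5)])
# opening corners in wrist
g=cv2.cvtColor(cv2.imread("pics/w1.png"),cv2.COLOR_BGR2GRAY)
for v in (160,175,190):
  r=g[v,190:350]; i=np.where(r>170)[0]+190; print(v,i.min(),i.max(), "gaps",[(int(a),int(b)) for a,b in zip(i[:-1],i[1:]) if b-a>3])
for u in (235,250,275,300):
  c=g[100:260,u]; i=np.where(c>170)[0]+100; print("u",u,[(int(a),int(b)) for a,b in zip(i[:-1],i[1:]) if b-a>3])
print("rim far @ handle",onz(K,W,255,232,38),"rim near",onz(K,W,255,152,38))
```

```text
junction [493.6 413.6  15.5]
rim@handle [412.9 414.3  34.3] loupe top?
10.5 [[421.2, 416.6, 10.5], [495.5, 414.4, 10.5]] [[412.3, 414.8, 10.5], [493.5, 413.6, 10.5]]
15 [[420.6, 416.6, 15.0], [494.0, 414.4, 15.0]] [[412.6, 414.2, 15.0], [493.4, 413.1, 15.0]]
160 190 329 gaps [(219, 252), (259, 316), (317, 321)]
175 190 326 gaps [(218, 252), (259, 313)]
190 190 323 gaps [(216, 253), (259, 310)]
u 235 [(103, 118), (148, 230)]
u 250 [(150, 232)]
u 275 [(154, 235)]
u 300 []
rim far @ handle [525.83965741 412.35442904  38.        ] rim near [413.21575506 415.82143604  38.        ]
```

Emit:
jog_arm(
  commands="-0.95 0.2 2 0 0 0 -0.2; 0 0 3 0 0 0 -0.2; 0 0 3 0 0 0 -0.2; 0 0 3 0 0 0 -0.2; 0 0 3 0 0 0 -0.2; 0 0 2 0 0 0 -0.2; 0 0 0 0 0 0 -0.2; 0 0 0 0 0 0 -0.2; 0 0 0 0 0 0 -0.2; 0 0 0 0 0 0 -0.2",
)

```text
time_s: 3.15
ee_pos: [451.3, 416.6, 60.7]
tcp_rot: [0.05, 3.139, 0.003]
force: [-0.7, 0.0, 0.1]
grip_width: 37.2
finger_force: 0.0
```

Run:
```python
from h import *
w=env.get_image("wrist");cv2.imwrite("pics/w2.png",w)
s=env.get_state();print(s["time_s"],s["ee_pos"],s["force"])
cv2.imwrite("pics/w2c.png",cv2.resize(w[100:300,130:390],None,fx=3,fy=3))
```

```text
3.2 [451.12983341 416.4752057   60.41735514] [0.09022296 0.46905611 1.10248536]
```

View pics/w2c.png

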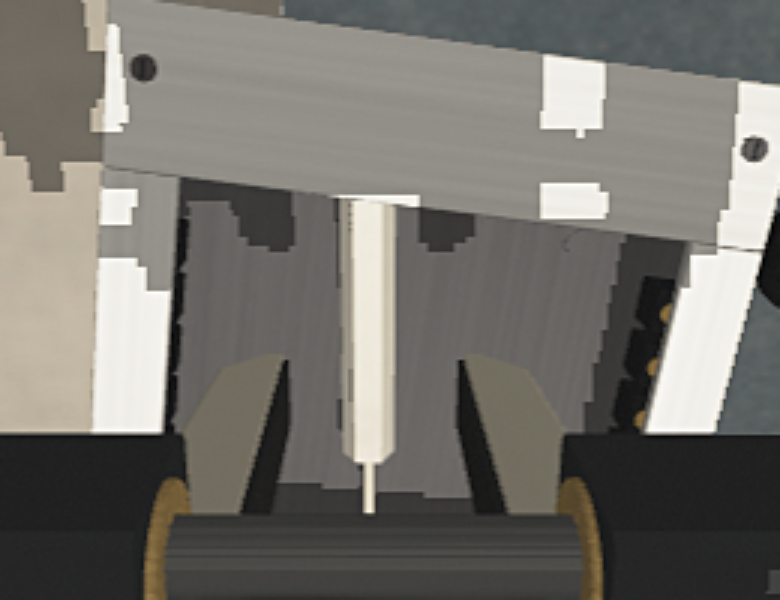

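The handle (crop x 340–395) lies between the fingertips (287 and 460), well centred. The fingers clear the opening's sides, so I'll descend and close.

Emit:
jog_arm(
  commands="0 0 1.5 0 0 0 -0.2; 0 0 1.5 0 0 0 -0.2; 0 0 1.2 0 0 0 -0.2; 0 0 0.6 0 0 0 -0.2; 0 0 0.5 0 0 0 -0.2; 0 0 0 0 0 0 -0.2; 0 0 0 0 0 0 -0.2; 0 0 0 0 0 0 -0.2; 0 0 0 0 0 0 -0.2; 0 0 0 0 0 0 -0.2",
)

```text
time_s: 4.2
ee_pos: [450.3, 415.8, 5.8]
tcp_rot: [0.05, 3.141, 0.0]
force: [-0.5, 0.0, -0.5]
grip_width: 37.5
finger_force: 0.0
```

Emit:
jog_arm(
  commands="0 0 0 0 0 0 -1; 0 0 0 0 0 0 -1; 0 0 0 0 0 0 -1; 0 0 0 0 0 0 -1; 0 0 0 0 0 0 -1; 0 0 0 0 0 0 -1; 0 0 0 0 0 0 -1; 0 0 0 0 0 0 -1; 0 0 0 0 0 0 -1; 0 0 0 0 0 0 -1",
)

```text
time_s: 5.2
ee_pos: [450.2, 415.7, 5.7]
tcp_rot: [-0.05, -3.141, 0.0]
force: [0.7, 0.6, 0.7]
grip_width: 13.2
finger_force: 25.0
```

Emit:
jog_arm(
  commands="0 0 -0.3 0 0 0 -1; 0 0 -0.3 0 0 0 -1; -0.5 0 0 0 0 0 -1; -0.5 0 0 0 0 0 -1; -0.5 0 0 0 0 0 -1; -0.5 0 0 0 0 0 -1; -0.5 0 0 0 0 0 -1; 0 0 0 0 0 0 -1; 0 0 0 0 0 0 -1; 0 0 0 0 0 0 -1",
)

```text
time_s: 6.2
ee_pos: [475.0, 414.9, 11.5]
tcp_rot: [-0.05, -3.141, 0.0]
force: [-0.9, -0.2, -0.1]
grip_width: 13.2
finger_force: 25.0
```

Run:
```python
from h import *
w=env.get_image("wrist");cv2.imwrite("pics/w3.png",w)
s=env.get_state();print(s["time_s"],s["ee_pos"],s["force"],s["wrist_torque"])
cv2.imwrite("pics/w3c.png",cv2.resize(w[80:300,130:390],None,fx=2.6,fy=2.6))
```

```text
6.25 [474.92305901 414.95677922  11.57557117] [-0.16495581  0.22264558 -0.2306888 ] [0.06290614 0.02454971 0.01032611]
```

View pics/w3c.png

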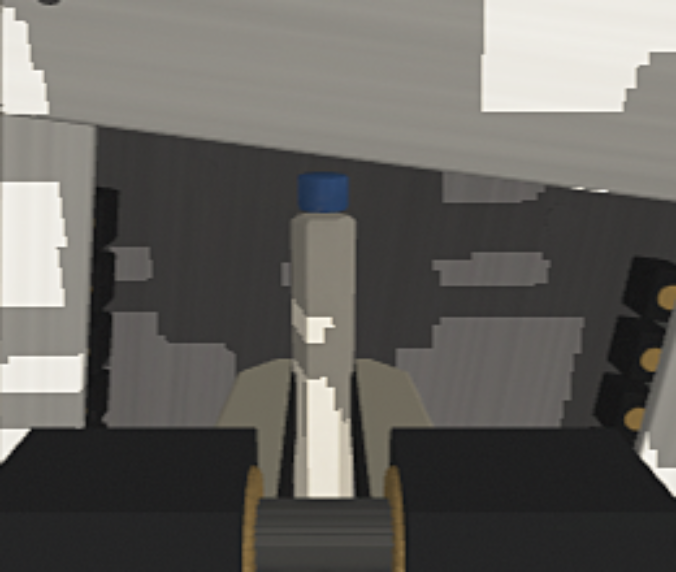

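The blue cap is now visible at crop (323,190), clear of the front rim edge at row 155 or so. Next I tilt.

Emit:
jog_arm(
  commands="0 0 -0.3 0 3 0 -1; 0.03 0 -0.6 0 3 0 -1; 0.06 0 -0.6 0 3 0 -1; 0.1 0 -0.6 0 3 0 -1; 0.12 0 -0.6 0 3 0 -1; 0 0 0 0 0 0 -1; 0 0 0 0 0 0 -1; 0 0 0 0 0 0 -1; 0 0 0 0 0 0 -1; 0 0 0 0 0 0 -1",
)

```text
time_s: 7.25
ee_pos: [474.7, 415.0, 38.8]
tcp_rot: [-0.045, -2.88, -0.006]
force: [0.2, 0.4, 0.8]
grip_width: 13.3
finger_force: 25.0
```

Run:
```python
from h import *
w=env.get_image("wrist");cv2.imwrite("pics/w4.png",w)
s=env.get_state();print(s["time_s"],s["ee_pos"],s["force"],s["wrist_torque"],s["joints"].round(2))
print(R.from_rotvec(s["tcp_rot"]).as_matrix().round(3))
cv2.imwrite("pics/w4c.png",cv2.resize(w[80:300,130:390],None,fx=2.6,fy=2.6))
```

```text
7.3 [474.81801258 415.04263177  38.87095774] [0.4984188  0.29044809 0.08772047] [ 0.00504967 -0.17498294 -0.01120971] [ 0.55  0.56  1.32  0.14  1.48 -1.02]
[[-0.966  0.031 -0.258]
 [ 0.03   1.     0.008]
 [ 0.259 -0.    -0.966]]
```

View pics/w4c.png

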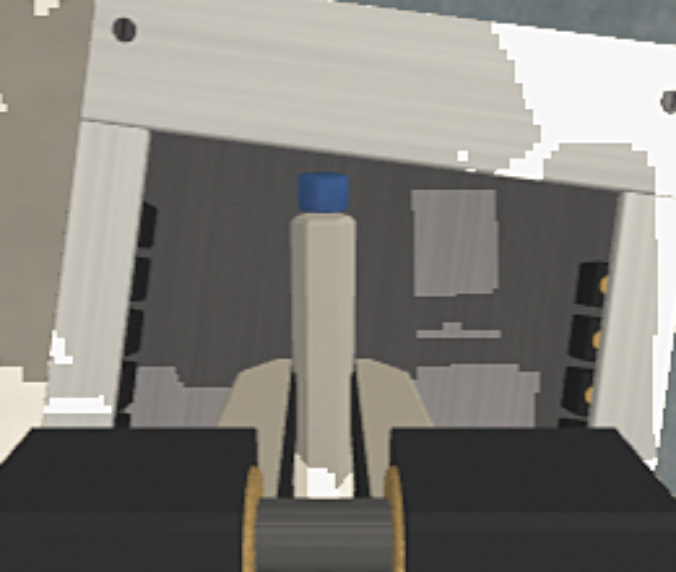

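Gripped rigidly, since the cap sits at the same pixel (323,190) as before the tilt, and the end is now above the rim. I'll draw it out along its axis.

Emit:
jog_arm(
  commands="0.3 0 0.25 0 0 0 -1; 1 0 0 0 0 0 -1; 1.2 0 0 0 0 0 -1; 1.2 0 0 0 0 0 -1; 1.2 0 0 0 0 0 -1; 1.2 0 0 0 0 0 -1; 1.2 0 0 0 0 0 -1; 1.2 0 0 0 0 0 -1; 1.2 0 0 0 0 0 -1; 1.3 0 0 0 0 0 -1",
)

```text
time_s: 8.3
ee_pos: [367.4, 418.3, 65.2]
tcp_rot: [-0.046, -2.879, -0.006]
force: [0.6, -0.3, -0.2]
grip_width: 13.5
finger_force: 25.0
```

Emit:
jog_arm(
  commands="0.3 0 -1 0 0 0 -1; 0.5 0 -2 0 0 0 -1; 0.5 0 -2 0 0 0 -1; 0.5 0 -2 0 0 0 -1; 0.5 0 -2 0 0 0 -1; 0.3 0 -1 0 0 0 -1; 0 0 0 0 -3.8 0 -1; 0 0 0 0 -3.8 0 -1; 0 0 0 0 -3.7 0 -1; 0 0 0 0 -3.7 0 -1",
)

```text
time_s: 9.3
ee_pos: [369.4, 418.2, 168.5]
tcp_rot: [0.051, 3.138, 0.0]
force: [-0.5, 0.0, 0.2]
grip_width: 12.9
finger_force: 25.0
```

Emit:
jog_arm(
  commands="0 0 -1 0 0 0 -1; 0 0 -1 0 0 0 -1; 0 0 0 0 0 0 -1; 0 0 0 0 0 0 -1; 0 0 0 0 0 0 -1; 0 0 0 0 0 0 -1; 0 0 0 0 0 0 -1; 0 0 0 0 0 0 -1; 0 0 0 0 0 0 -1; 0 0 0 0 0 0 -1",
)

```text
time_s: 10.3
ee_pos: [369.1, 418.3, 188.2]
tcp_rot: [-0.05, -3.141, 0.0]
force: [-1.0, 0.8, -0.1]
grip_width: 13.6
finger_force: 25.0
```

Run:
```python
from h import *
s=env.get_state();print(s["time_s"],s["ee_pos"],s["force"],s["grip_width"],s["finger_force"],R.from_rotvec(s["tcp_rot"]).as_matrix().round(3)[2])
w=env.get_image("wrist");a=env.get_image("scene");t=env.get_image("top")
f=lambda i,k:cv2.resize(i,None,fx=k,fy=k,interpolation=cv2.INTER_CUBIC)
c=np.hstack([f(a[100:250,120:310],2),f(t[130:330,150:340],1.5)]);print(c.shape) if 0 else None
A=f(a[90:260,120:320],2);T=cv2.resize(t[130:330,150:350],(340,340));Wc=cv2.resize(w[80:300,130:390],(402,340))
cv2.imwrite("pics/f.png",cv2.resize(np.hstack([A,T]),(740,340)));cv2.imwrite("pics/fw.png",Wc)
```

```text
10.3 [369.10883989 418.31767023 188.213207  ] [-0.99386898  0.76246675 -0.05143077] 13.552110419263721 24.99971330165863 [ 0. -0. -1.]
```

View pics/f.png

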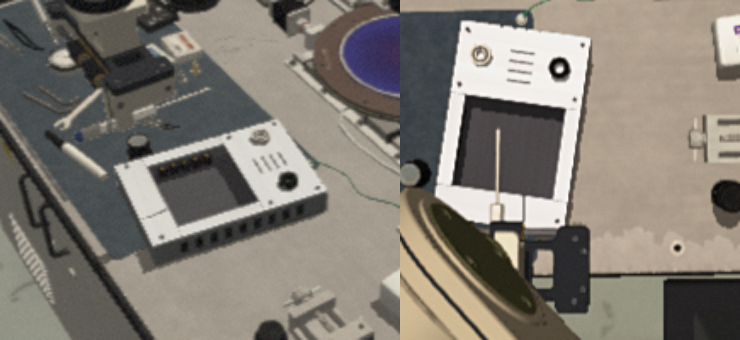

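View pics/fw.png

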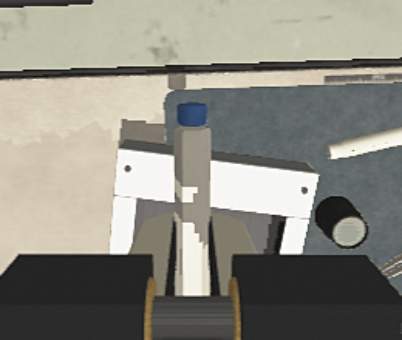

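The pictures show the driver gripped level about 19 cm above the worktop, with the opening empty. The bearing, collar, loupe and lens are where they were.

```bash
python3 -c "
from station import env
print(env.sign_off())"
```

```text
the job is handed in; nothing more can be done
None
```

The screwdriver came out through the opening handle first and is held level in the gripper about 15 cm above the cover; the bearing, collar, loupe and lens were left where they stood, and the job was handed in at about 10.5 s, with no verdict returned.

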